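# Dim the code reader and hold a medicine carton square in its corner

## Task

At the pharmacy counter, first turn the code reader's lamp dial fully anticlockwise (seen from above) to its end stop. Then take the green-banded carton and press it flat on the reader plate, right way up, into the corner of the two blue stops, its long side flush against the long stop and its short end against the short stop, and finish while still holding it there with a firm push on both stops, neither letting go nor crushing it. Leave everything else on the counter where it stands.

Things in the scene. Friction and masses are not known exactly. Their poses are not given: they have to be found in the camera images.
- dial (a joint): lamp dial on the reader, black, turns about the vertical. Value in rad: 0 is fully anticlockwise seen from above (its end stop, lamp at minimum), growing clockwise up to 4.7; starts between 0.6 and 1.4. It stays where it is left (friction 0.04 N m).
- dial_grip (a point): point on the dial's axis at the height to grip it, 67 mm above the counter. Grip bar 42 x 14 mm, top 7 mm above this point, on a disc 44 mm across whose top is 23 mm below; reader's top 37 mm below. The point turns with the dial: x axis along the bar, z up; at value 0 the bar is parallel to the x axis of corner.
- green_carton_center (a point): centre of the loose carton with the green band (white, stiff, 80 x 50 x 55 mm, 75 to 165 g, a small black square code on its top). Its x axis runs along the 80 mm length, y across the 50 mm width, z up through the 55 mm height. Starts standing on the counter, right way up.
- green_carton: the same carton; origin at the centre of its underside, same axes.
- corner (a point): inner corner of the two blue stops, on the reader's top surface, 30 mm above the counter. Its x axis points towards the short stop (whose inner face is at x = 0), its y axis points away from the long stop (whose inner face is at y = 0), z up. The seated carton's centre is at x -40, y +25, z +27.5 mm in this frame.
- reader: fixed grey code reader box, 240 x 220 x 30 mm, origin at the centre of its underside, same axes as corner, which lies at x +100, y -90, z +30 mm here; the dial's axis is at x -55, y +70 mm. Box and stops are rigid; a carton rubbing on them meets plain friction (coefficient about 0.5 to 0.7), which can mask a light push.
- end_stop: short blue stop, 12 mm thick, 70 mm long along the corner's y axis (y 0 to +70 mm), 14 mm high above the reader's top; origin at the centre of its underside.
- side_stop: long blue stop, 12 mm thick, 130 mm long along the corner's x axis (x -130 to 0 mm), 14 mm high above the reader's top; origin at the centre of its underside.
- orange_carton_center (a point): centre of the other carton, same size, with an orange band; to be left alone. It and the green one may swap places.
- amber_bottle: amber jar, 60 mm across, 110 mm high, origin at its underside; leave alone.
- tape_roll: red tape roll lying flat, 84 mm across, 25 mm high, origin at its underside; leave alone.
- pen_cup: blue pen cup, 76 mm across, 135 mm high with pens, origin at its underside; leave alone.
- gel_bottle: clear bottle with blue cap, 64 mm across, 160 mm high, origin at its underside; leave alone.
- count_spatula: spatula 160 mm long lying in a shallow green counting tray; leave alone.
Mind the look-alikes: they are no part of the job. What is shaped like the green_carton but yellow is not meant.

How it is judged:
By the outcome, as a careful person would: the job done as asked, in the order asked, and still so for the second after the job is handed in, while the arm keeps its last pose, push and grip.
It also fails if it takes over 69 s, if anything falls off the work surface, if the arm or the gripper's body presses on something with over 40 N, if the wrist force passes 120 N, or if a joint passes its speed limit or range.

## Robot

A 6-joint arm with a two-finger parallel gripper is mounted at the origin on the work surface. World frame = base frame: x ahead of the robot, y to its left, z up, the work surface at z = 0. Lengths are in m, angles in degrees, forces in N, time in s.
With the tool pointing down it reaches from about 0.25 to 0.85 m from the base axis. Payload 12.5 kg.
Tool frame: the origin (TCP) lies on the centre line of the jaws, within the pads' length; the fingertips stand 8 mm ahead of it and the grasp point (between the pads) lies 11 mm behind it; z points along the fingers, y is the line along which they close (so a half turn about z gives the same grasp; the last joint's range is limited). The gripper opens to 93 mm and grips with 3 to 60 N. Pads are 15 mm wide; open, the fingers measure 128 mm over their backs; the gripper's body (75 mm by 188 mm) begins 65 mm behind the grasp point.
Start: joints at [62.705, 20.094, 94.641, -0, 65.266, -4.847], TCP at [0.21, 0.508, 0.191] pointing down, gripper open.
Joint ranges: [-157.81, 157.81], [-45, 120.19], [0.68, 151.7], [-89.99, 269.99], [4.06, 180], [-164.3, 164.3]. Speed limits (degrees/s): [127.2, 127.2, 159.86, 180, 180, 180].

## Interface

Orientations are given as a 3x3 rotation matrix whose columns are the frame's x, y, z axes.
In Python, from rig import * gives the robot as it stands.
- The arm moves only by the tool arm_command, never from a script. Its argument "series" is a list of rows, each a list of 4 numbers: the shift along the tool's x, y, z in units of 30 mm (1.0 is 30 mm), then the turn about the tool's z in units of 5 degrees (1.0 is 5 degrees). In form: [[tx, ty, tz, yaw], ...]. A call has 1 to 12 rows; each row shifts and turns the commanded pose from where the row before left it, along the tool's axes as they then stand; what a row does not reach is not made up. A row lasts 1/8 s, in which the tool goes at most 62.5 mm and 10.7 degrees, less where a joint would pass 70% of its speed; a pose out of reach is approached as far as the arm can. A call is refused whole if a number of a shift passes 1 or a number of a turn 1, either way. A call with a gripper value outside its range is refused whole. "grip" is the opening, from 0 (shut) to 1 (fully open), set as the call begins (left out, the last holds). The fingers move at their own pace and stop on an object; "squeeze" is the grip in N (left out, the last holds). Time passes only in rows, so rows that do not move let the fingers close. It gives the time, the measured TCP pose, the force, the opening and the grip force at its end, in the units of the state.
- get_state(): the state, without advancing time (a new reading comes with each control period).
- grab_frame(name): name is "scene" or "top" or "wrist"; returns a dict with "img" (400x640x3 uint8, red, green, blue), "intrinsics" (3x3 intrinsics, pixels), "eye" and "rotation" of the camera in the world. Camera axes: x right, y down, z forward; pixel columns grow to the right and rows downward; lengths in m; the calibration is good to about 2 mm. A picture is of the moment at which its call begins. There is no depth.
- job_done(): hands the job in; it is judged then, once.
The state is a dict: "t": time; "joint_positions": joint angles; "qd": joint speeds; "effort": joint torques, N m; "ee_pos": TCP position; "ee_rot": TCP orientation; "contact_force": force on the tool from outside, world axes, zero at the start; "ft_torque": the same for the moment, N m; "width": finger opening in m; "finger_force": force on a finger pad.
Only numpy, scipy, OpenCV 4.12 (cv2) and the standard library are available. Lean on these libraries where they do the work, as an engineer would, in place of code of your own. Each camera call takes 0.05 s, during which the arm holds its last target. There are 200 camera calls.

## Working session

There is one attempt and no reset: what is moved stays moved. The work goes in short steps, Python scripts to look and compute and a tool call to move; the robot and the scene stay as the last step left them, time stands still between calls to the robot, and variables do not carry over. Pictures are saved under pics/ and viewed, at most 10 in all, crops included, and the job is handed in when it is done.

Besides the shell and the picture viewer there is one more tool, called after "Call:" in YAML: its name, and indented under it one key for each argument. arm_command: Moves the arm, as the interface text tells. Its arguments: {"type":"object","properties":{"series":{"type":"array"},"grip":{"type":"number"},"squeeze":{"type":"number"}},"required":["series"]}

```bash
mkdir -p pics
cat > h.py <<'E'
from rig import *
import numpy as np, cv2
def snap(cam,fn):
    f=grab_frame(cam); np.savez('pics/'+fn+'.npz',**{k:np.array(f[k]) for k in('img','intrinsics','eye','rotation')})
    cv2.imwrite('pics/'+fn+'.png',f['img'][:,:,::-1]); return f
def load(fn): return np.load('pics/'+fn+'.npz')
def pt(f,u,v,z):
    d=np.array(f['rotation'])@np.linalg.inv(np.array(f['intrinsics']))@np.array([u,v,1.]); e=np.array(f['eye'])
    return e+d*(z-e[2])/d[2]
def proj(f,p):
    c=np.array(f['intrinsics'])@(np.array(f['rotation']).T@(np.array(p)-np.array(f['eye']))); return c[:2]/c[2]
E
python3 - <<'E'
from h import *
snap('top','top0');snap('scene','scene0')
s=get_state();print(s['t'],s['ee_pos'],s['ee_rot'],s['width'])
f=load('top0');print(f['eye'],f['rotation'])
E
```

```text
0.1 [0.20982741 0.50804272 0.19057704] [[-9.24242453e-01  3.81805837e-01 -4.36633406e-04]
 [ 3.81806082e-01  9.24242010e-01 -9.06797112e-04]
 [ 5.73345066e-05 -1.00480968e-03 -9.99999494e-01]] 0.09292489007668621
[ 0.51794716 -0.02241665  1.40515932] [[-0.01192703 -0.99937558  0.03325954]
 [-0.99988645  0.0122263   0.0088093 ]
 [-0.00921044 -0.0331507  -0.99940792]]
```

View pics/top0.png

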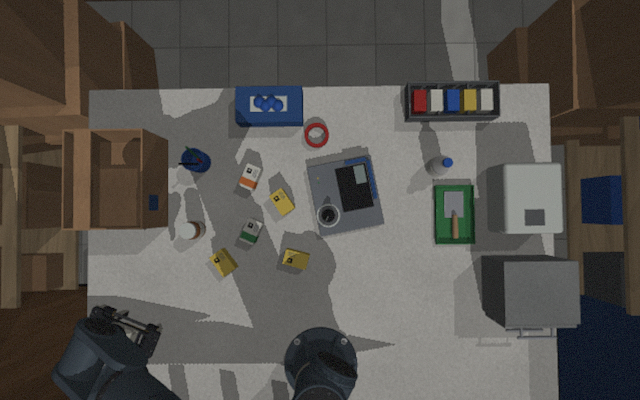

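View pics/scene0.png

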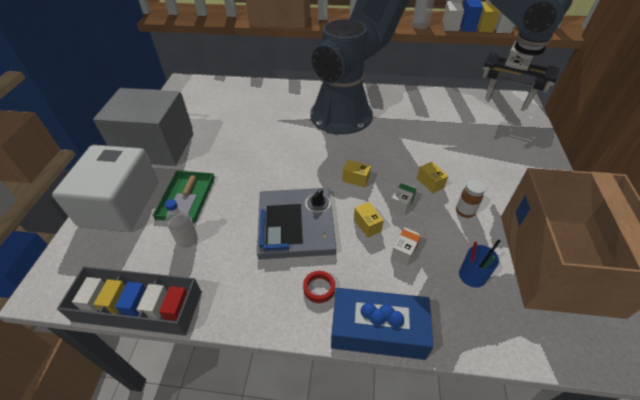

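Top view: the green-banded carton is at (250,231). Possible look-alikes are the orange carton at (250,178) and yellow ones at (281,202), (222,262) and (294,259). The reader is at about (345,193), with the dial at (328,215) and the blue stops at its upper right. I choose (250,231) and check it in a close crop.

Run:
```python
from h import *
f=load('top0');c=f['img'][140:280,200:400,::-1]
cv2.imwrite('pics/c1.png',cv2.convertScaleAbs(cv2.resize(c,None,fx=4,fy=4,interpolation=cv2.INTER_CUBIC),alpha=1.5))
```

```text
(no output)
```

View pics/c1.png

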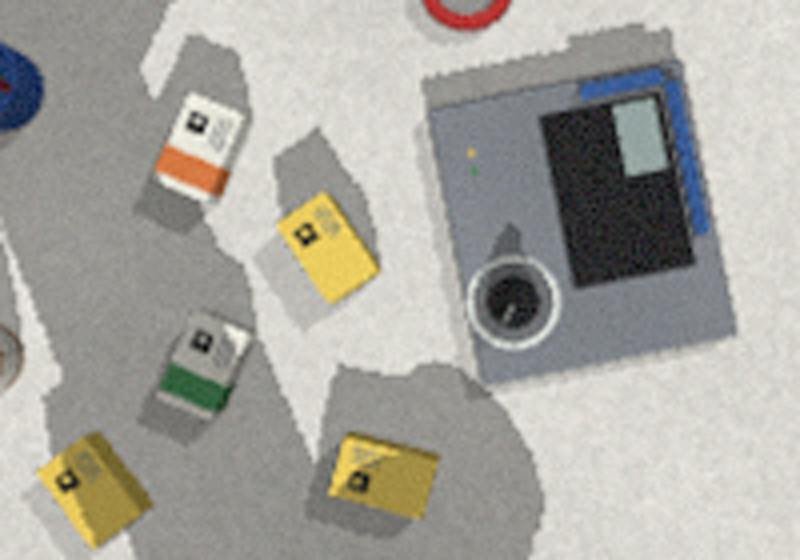

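The crop confirms the green band on a white carton at crop (203,365), with its code square at (203,340). The nearest neighbours are yellow, at (95,490) and (330,248). The reader's corners are at crop (427,108), (672,68), (737,333) and (490,383), and the corner of the stops is at the upper right.

```bash
cat >> h.py <<'E'
def fit2(a,b):
    """rigid 2D: model a -> world b; returns theta(rad), t"""
    a=np.array(a,float);b=np.array(b,float);A=a-a.mean(0);B=b-b.mean(0)
    th=np.arctan2((A[:,0]*B[:,1]-A[:,1]*B[:,0]).sum(),(A*B).sum())
    R=np.array([[np.cos(th),-np.sin(th)],[np.sin(th),np.cos(th)]]);t=b.mean(0)-R@a.mean(0)
    return th,t,np.linalg.norm(a@R.T+t-b,axis=1)
E
python3 - <<'E'
from h import *
f=load('top0');P=lambda x,y,z:pt(f,200+x/4-.375,140+y/4-.375,z)[:2]
w=[P(427,108,.03),P(672,68,.03),P(737,333,.03),P(490,383,.03)]
th,t,r=fit2([(.12,.11),(.12,-.11),(-.12,-.11),(-.12,.11)] if 0 else [(.12,.11),(.12,-.11),(-.12,-.11),(-.12,.11)],w)
print('sides',[np.linalg.norm(w[i]-w[(i+1)%4]) for i in range(4)])
R=np.array([[np.cos(th),-np.sin(th)],[np.sin(th),np.cos(th)]])
print('reader',np.degrees(th),t,r,'corner',R@[.1,-.09]+t,'dial',R@[-.055,.07]+t, 'dial img',P(513,300,.065))
# green top corners
g=[P(195,310,.055),P(253,328,.055),P(220,412,.055),P(160,388,.055)]
print([np.linalg.norm(g[i]-g[(i+1)%4]) for i in range(4)],np.mean(g,0))
d=(g[0]+g[1]-g[2]-g[3]);print('long axis deg',np.degrees(np.arctan2(d[1],d[0])))
for n,q in dict(y1=(330,248),y2=(95,490),y3=(385,478),o=(202,145)).items(): print(n,P(*q,.055))
E
```

```text
sides [np.float64(0.20922134660122899), np.float64(0.22930898447618014), np.float64(0.21116995584897882), np.float64(0.23728031842563044)]
reader 11.23561114256222 [ 0.56887698 -0.0913799 ] [0.00323385 0.01160382 0.00307828 0.00824145] corner [ 0.68449636 -0.16017058] dial [ 0.50129201 -0.03343792] dial img [ 0.50491305 -0.03283392]
[np.float64(0.05025456751522927), np.float64(0.0741518733714141), np.float64(0.05340909770100531), np.float64(0.07028918358938709)] [0.45880804 0.22000739]
long axis deg -23.252355293572485
y1 [0.54951539 0.1176786 ]
y2 [0.35266037 0.3130038 ]
y3 [0.35990284 0.07409743]
o [0.63613136 0.2230417 ]
```

Call:
arm_command:
  series:
    - [-1, -0.8, -0.5, 0]
    - [-1, -0.8, -0.5, 0]
    - [-1, -0.8, -0.5, 0]
    - [-1, -0.8, -0.5, 0]
    - [-1, -0.8, 0, 0]
    - [-1, -0.8, 0, 0]
    - [-1, -0.8, 0, 0]
    - [-1, -0.8, 0, 0]
    - [-1, -0.8, 0, 0]
    - [-1, -0.8, 0, 0]
    - [-1, -0.8, 0, 0]
    - [-1, -0.8, 0, 0]
  grip: 1

```text
t: 1.6
ee_pos: [0.4331, 0.1035, 0.2509]
ee_rot: [[-0.924, 0.382, -0.0], [0.382, 0.924, -0.0], [0.0, -0.0, -1.0]]
contact_force: [0.5, -0.1, -0.2]
width: 0.0927
finger_force: 0.0
```

Call:
arm_command:
  series:
    - [-1, -0.8, 0, 0]
    - [-1, -0.8, 0, 0]
    - [-1, -0.8, 0, 0]
    - [-0.9, -0.8, 0, 0]
    - [0, 0, 0, 0]
    - [0, 0, 0, 0]

```text
t: 2.35
ee_pos: [0.5038, -0.0283, 0.2507]
ee_rot: [[-0.924, 0.382, -0.001], [0.382, 0.924, 0.0], [0.001, 0.0, -1.0]]
contact_force: [-0.9, 0.4, 0.2]
width: 0.093
finger_force: 0.0
```

Run:
```python
from h import *
f=snap('wrist','w1');s=get_state();print(s['t'],s['ee_pos'],s['ee_rot'],s['joint_positions'],f['eye'],f['rotation'])
```

```text
2.4 [ 0.50376805 -0.02799239  0.25091311] [[-9.24420655e-01  3.81374111e-01 -4.90653374e-04]
 [ 3.81374026e-01  9.24420783e-01  2.59683148e-04]
 [ 5.52606606e-04  5.29340130e-05 -9.99999846e-01]] [-8.47486103e+00  1.19736827e+01  9.67850935e+01  1.11643720e-02
  7.12712223e+01 -7.60596251e+01] [ 4.35962872e-01 -3.88562489e-04  4.45970637e-01] [[ 3.82580790e-01  8.91149127e-01  2.43895822e-01]
 [ 9.23922025e-01 -3.68959084e-01 -1.01179476e-01]
 [-1.78422584e-04  2.64050046e-01 -9.64508964e-01]]
```

View pics/w1.png

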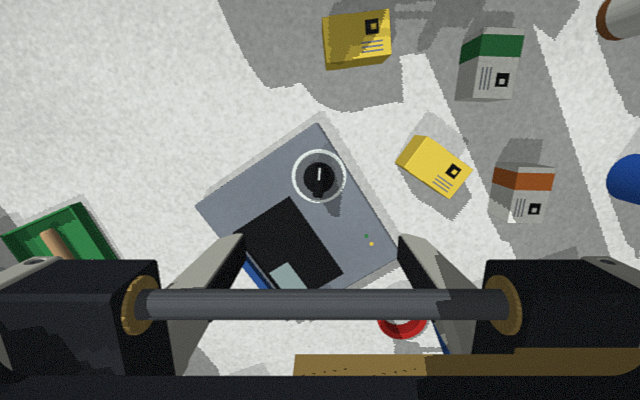

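The wrist view shows the dial at (318,177), with its bar nearly vertical in the image. The reader is below it, and the green carton (490,60), orange (523,192) and yellow (435,167), (357,38) are all in view. I'll take one zoom to measure.

Run:
```python
from h import *
f=load('w1');c=f['img'][110:310,180:430,::-1]
cv2.imwrite('pics/c2.png',cv2.convertScaleAbs(cv2.resize(c,None,fx=3,fy=3,interpolation=cv2.INTER_CUBIC),alpha=1.6))
```

```text
(no output)
```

View pics/c2.png

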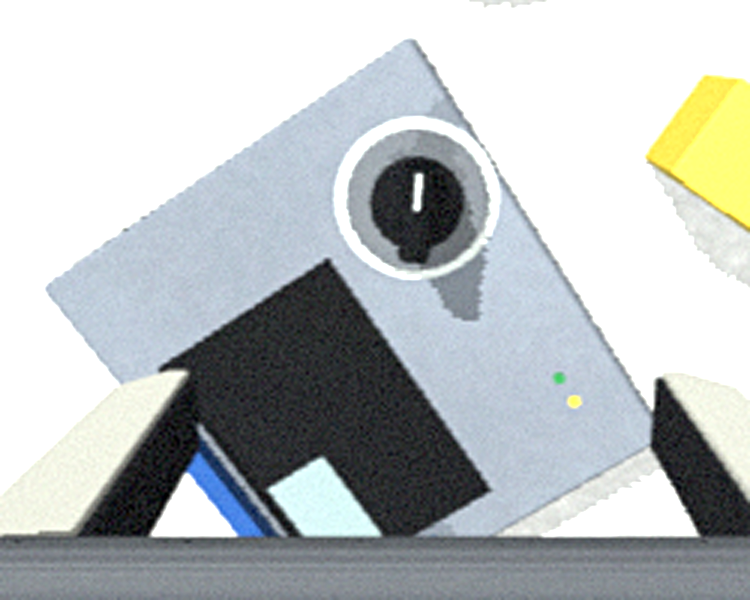

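Run:
```python
from h import *
f=load('w1');P=lambda x,y,z:pt(f,180+x/3-.33,110+y/3-.33,z)[:2]
w=[P(410,40,.03),P(49,290,.03),P(655,445,.03)]
th,t,r=fit2([(-.12,.11),(-.12,-.11),(.12,.11)],w)
print([np.linalg.norm(w[0]-w[i]) for i in(1,2)])
R=np.array([[np.cos(th),-np.sin(th)],[np.sin(th),np.cos(th)]])
print('reader',np.degrees(th),t,r,'corner',R@[.1,-.09]+t,'dial',R@[-.055,.07]+t,'disc',P(417,198,.044),P(417,197,.03))
a,b,c=P(419,175,.074),P(416,210,.074),P(412,262,.074)
for p,q in((a,b),(a,c)): print('bar heading',np.degrees(np.arctan2(*(q-p)[::-1])),np.linalg.norm(p-q))
print('bar end',c,'bar ctr est',c-.021*(c-a)/np.linalg.norm(c-a))
```

```text
[np.float64(0.2142358606559998), np.float64(0.23813011755243213)]
reader 9.943599985005601 [ 0.57084821 -0.09265792] [0.00151709 0.00586989 0.0043549 ] corner [ 0.68488711 -0.16403809] dial [ 0.5045869  -0.03320677] disc [ 0.4993282 -0.0304477] [ 0.5010887  -0.03130859]
bar heading -27.4693305641994 0.015148087530775239
bar heading -27.171446729114457 0.038243873785598126
bar end [ 0.51982725 -0.04108228] bar ctr est [ 0.50114473 -0.03149253]
```

Call:
arm_command:
  series:
    - [0.05, -0.14, 0.9, 0.9]
    - [0, 0, 1, 0]
    - [0, 0, 1, 0]
    - [0, 0, 1, 0]
    - [0, 0, 1, 0]
    - [0, 0, 1, 0]
    - [0, 0, 0.55, 0]
    - [0, 0, 0, 0]
    - [0, 0, 0, 0]

```text
t: 3.52
ee_pos: [0.5018, -0.032, 0.0585]
ee_rot: [[-0.892, 0.453, 0.001], [0.453, 0.892, -0.0], [-0.001, 0.0, -1.0]]
contact_force: [-0.3, 0.3, -0.8]
width: 0.0931
finger_force: 0.0
```

Call:
arm_command:
  series:
    - [0, 0, 0, 0]
    - [0, 0, 0, 0]
    - [0, 0, 0, 0]
    - [0, 0, 0, 0]
    - [0, 0, 0, 0]
    - [0, 0, 0, 0]
    - [0, 0, 0, 0]
    - [0, 0, 0, 0]
  grip: 0
  squeeze: 25

```text
t: 4.53
ee_pos: [0.5012, -0.032, 0.0575]
ee_rot: [[-0.891, 0.453, -0.0], [0.453, 0.891, -0.0], [0.0, -0.0, -1.0]]
contact_force: [-0.1, -0.5, 0.3]
width: 0.0177
finger_force: 0.0
```

Run:
```python
from h import *
s=get_state();print(s)
```

```text
{'t': 4.525, 'joint_positions': array([-8.96963820e+00,  2.60427427e+01,  1.08044836e+02, -8.52165525e-04,
        4.59147684e+01, -7.20204493e+01]), 'qd': array([ 0.08152521, -0.03439624,  0.04480604,  0.06970748, -0.0247391 ,
       -0.14680328]), 'effort': array([-1.98653113e-03, -4.84566092e+01, -2.13981199e+01,  7.19784104e-03,
        7.99765647e-02,  1.09891539e-04]), 'ee_pos': array([ 0.50121082, -0.03203937,  0.05752952]), 'ee_rot': array([[-8.91413471e-01,  4.53190934e-01, -4.21320431e-05],
       [ 4.53190934e-01,  8.91413471e-01, -4.16551604e-06],
       [ 3.56692967e-05, -2.28070571e-05, -9.99999999e-01]]), 'contact_force': array([-0.08799876, -0.53314351,  0.34659236]), 'ft_torque': array([ 0.00779931, -0.02171498,  0.04247277]), 'finger_force': 0.0, 'width': 0.017659162225931075}
```

Still closing; a few more rows.

Call:
arm_command:
  series:
    - [0, 0, 0, 0]
    - [0, 0, 0, 0]
    - [0, 0, 0, 0]

```text
t: 4.9
ee_pos: [0.5012, -0.032, 0.0575]
ee_rot: [[-0.891, 0.453, 0.0], [0.453, 0.891, 0.0], [-0.0, 0.0, -1.0]]
contact_force: [-0.1, -0.7, 0.6]
width: 0.0002
finger_force: 0.0
```

Call:
arm_command:
  series:
    - [0, 0, 0, -1]
    - [0, 0, 0, -1]
    - [0, 0, 0, -1]
    - [0, 0, 0, -1]
    - [0, 0, 0, -1]
    - [0, 0, 0, -1]
    - [0, 0, 0, 0]

```text
t: 5.78
ee_pos: [0.5012, -0.032, 0.0575]
ee_rot: [[-0.999, -0.053, 0.0], [-0.053, 0.999, -0.0], [-0.0, -0.0, -1.0]]
contact_force: [-0.2, 0.5, 0.0]
width: 0.0007
finger_force: 0.0
```

Run:
```python
from h import *
s=get_state();print(s['ft_torque'],s['contact_force'],np.degrees(np.arctan2(s['ee_rot'][1][1],s['ee_rot'][0][1])),s['joint_positions'])
```

```text
[0.06705316 0.01265007 0.02412311] [-0.19765896  0.51301098  0.04603421] 93.01839118414738 [-8.96945596e+00  2.60412965e+01  1.08045550e+02 -5.37697166e-04
  4.59128084e+01 -1.01987473e+02]
```

The jaws shut on nothing, so I'll look.

Run:
```python
from h import *
f=snap('wrist','w2');snap('top','top1');snap('scene','scene1')
a=f['img'][120:400,160:480,::-1];b=load('scene1')['img'][150:270,220:380,::-1]
A=cv2.convertScaleAbs(cv2.resize(a,(640,560)),alpha=1.4);B=cv2.convertScaleAbs(cv2.resize(b,(640,480)),alpha=1.4)
A=cv2.resize(A,(400,350));B=cv2.resize(b,(400,300),interpolation=2)
o=np.zeros((350,800,3),np.uint8);o[:,:400]=A;o[:300,400:]=B;cv2.imwrite('pics/c3.png',o)
print(proj(f,[.5012,-.032,.067]),proj(f,[.5012,-.032,.0495]))
```

```text
[321.41459099 235.51232882] [321.40172038 226.70676351]
```

View pics/c3.png

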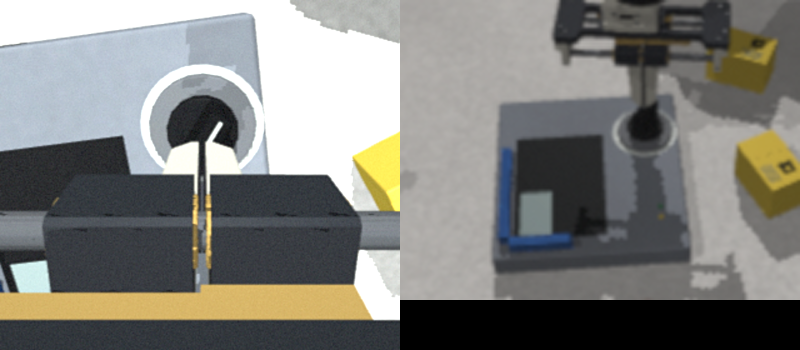

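Run:
```python
from h import *
W=load('w2');S=load('scene1')
for z in(.03,.044,.0495,.06,.074,.09,.12): print(z,'wrist',proj(W,[.5012,-.032,z]).round(1),'scene',proj(S,[.5012,-.032,z]).round(1))
def crop(f,u,v,n,k):
    c=f['img'][v-n:v+n,u-n:u+n,::-1];return cv2.convertScaleAbs(cv2.resize(c,(k,k),interpolation=2),alpha=1.8)
def mark(f,im,u,v,n,k):
    for z,c in((.0495,(0,0,255)),(.074,(0,255,0))):
        p=(proj(f,[.5012,-.032,z])-[u-n,v-n]+.5)*k/(2*n); cv2.drawMarker(im,tuple(int(q) for q in p),c,0,8,1)
o=[]
a=crop(W,320,225,45,400);mark(W,a,320,225,45,400)
b=crop(S,316,190,25,400);mark(S,b,316,190,25,400)
cv2.imwrite('pics/c4.png',np.hstack([a,b]))
```

```text
0.03 wrist [321.4 218.4] scene [317.2 202.5]
0.044 wrist [321.4 224.2] scene [317.1 199.4]
0.0495 wrist [321.4 226.7] scene [317.1 198.2]
0.06 wrist [321.4 231.8] scene [317.1 195.8]
0.074 wrist [321.4 239.5] scene [317.  192.6]
0.09 wrist [321.4 249.6] scene [316.9 188.8]
0.12 wrist [321.5 274.5] scene [316.8 181.5]
```

View pics/c4.png

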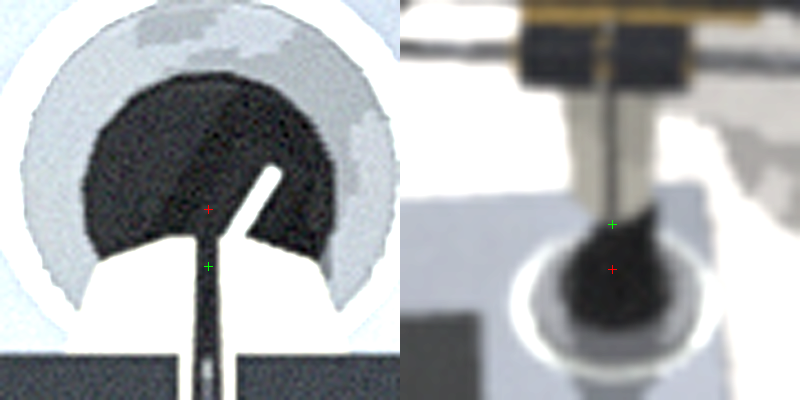

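The close crop shows the closed fingertips ending at about (210,237) in the wrist view, above the bar, and the white pointer has not turned. I'll measure the true fingertip depth from the open-finger separation in w1.

Run:
```python
from h import *
f=load('w1');K=f['intrinsics'];R=f['rotation'];e=f['eye']
print(K[0,0],K[1,1])
# tool pose at w1
Rt=np.array([[-.92442,.381374,0],[.381374,.92442,0],[0,0,-1.]]);T=np.array([.50377,-.02799,.25091])
for u,v in((241.5,234),(399,236)):
    d=Rt.T@R@np.linalg.inv(K)@np.array([u,v,1]);o=Rt.T@(e-T)
    s=np.sign(d[1])*.0465;k=(s-o[1])/d[1];print('tool-frame point at open inner face',(o+k*d).round(4), o.round(4))
    for x in(.0075,-.0075): k=(x-o[0])/d[0];print('  with x',x,(o+k*d).round(4))
```

```text
292.6786388430973 292.6786388430973
tool-frame point at open inner face [ 0.0116 -0.0465 -0.0366] [ 0.0732 -0.0003 -0.1951]
  with x 0.0075 [ 0.0075 -0.0496 -0.0261]
  with x -0.0075 [-0.0075 -0.0608  0.0125]
tool-frame point at open inner face [ 0.0076  0.0465 -0.0299] [ 0.0732 -0.0003 -0.1951]
  with x 0.0075 [ 0.0075  0.0466 -0.0297]
  with x -0.0075 [-0.0075  0.0573  0.0081]
```

Both views put the real fingertips about 25–30 mm higher than the stated tool geometry, so the jaws closed above the bar. I'll turn back, open, go 18 mm lower while watching force, and close again.

Call:
arm_command:
  series:
    - [0, 0, 0, 1]
    - [0, 0, 0, 1]
    - [0, 0, 0, 1]
    - [0, 0, 0, 1]
    - [0, 0, 0, 1]
    - [0, 0, 0, 1]
    - [0, 0, 0, 0]
    - [0, 0, 0, 0]
    - [0, 0, 0, 0]
    - [0, 0, 0, 0]
    - [0, 0, 0, 0]
    - [0, 0, 0, 0]
  grip: 1

```text
t: 7.42
ee_pos: [0.5012, -0.032, 0.0575]
ee_rot: [[-0.891, 0.453, 0.0], [0.453, 0.891, 0.0], [-0.0, 0.0, -1.0]]
contact_force: [0.5, 0.4, 0.0]
width: 0.0927
finger_force: 0.0
```

Call:
arm_command:
  series:
    - [0, 0, 0.2, 0]
    - [0, 0, 0.2, 0]
    - [0, 0, 0.2, 0]
    - [0, 0, 0, 0]

```text
t: 7.92
ee_pos: [0.5008, -0.032, 0.0389]
ee_rot: [[-0.891, 0.453, -0.001], [0.453, 0.891, 0.0], [0.001, -0.0, -1.0]]
contact_force: [-0.2, -0.8, 0.4]
width: 0.0932
finger_force: 0.0
```

Call:
arm_command:
  series:
    - [0, 0, 0, 0]
    - [0, 0, 0, 0]
    - [0, 0, 0, 0]
    - [0, 0, 0, 0]
    - [0, 0, 0, 0]
    - [0, 0, 0, 0]
    - [0, 0, 0, 0]
    - [0, 0, 0, 0]
    - [0, 0, 0, 0]
    - [0, 0, 0, 0]
  grip: 0

```text
t: 9.18
ee_pos: [0.5015, -0.0316, 0.0396]
ee_rot: [[-0.891, 0.453, 0.001], [0.453, 0.891, 0.001], [-0.0, 0.001, -1.0]]
contact_force: [1.1, 5.7, -0.5]
width: 0.0135
finger_force: 25.0
```

Call:
arm_command:
  series:
    - [0, 0, 0, -1]
    - [0, 0, 0, -1]
    - [0, 0, 0, -1]
    - [0, 0, 0, -1]
    - [0, 0, 0, -1]
    - [0, 0, 0, -1]
    - [0, 0, 0, -0.8]
    - [0, 0, 0, 0]

```text
t: 10.18
ee_pos: [0.5014, -0.0319, 0.0396]
ee_rot: [[-0.992, -0.122, 0.0], [-0.122, 0.992, 0.0], [-0.0, 0.0, -1.0]]
contact_force: [0.7, 4.1, -0.2]
width: 0.0135
finger_force: 25.0
```

```bash
cat > st.py <<'E'
from h import *
s=get_state();print(s['t'],'tq',s['ft_torque'].round(3),'F',s['contact_force'].round(2),'heady',np.degrees(np.arctan2(s['ee_rot'][1][1],s['ee_rot'][0][1])).round(2),'j6',s['joint_positions'][5].round(1),s['ee_pos'].round(4),'w',round(s['width'],4),s['finger_force'])
E
python3 st.py
```

```text
10.175 tq [ 0.642 -0.322  0.059] F [ 0.67  4.07 -0.19] heady 97.03 j6 -106.0 [ 0.5014 -0.0319  0.0396] w 0.0135 24.99816119670868
```

Call:
arm_command:
  series:
    - [0, 0, 0, -0.4]
    - [0, 0, 0, -0.4]
    - [0, 0, 0, 0]

```text
t: 10.55
ee_pos: [0.5014, -0.032, 0.0396]
ee_rot: [[-0.981, -0.192, 0.0], [-0.192, 0.981, 0.0], [-0.0, 0.0, -1.0]]
contact_force: [2.8, 5.2, -0.4]
width: 0.0137
finger_force: 25.0
```

```bash
python3 st.py
```

```text
10.55 tq [ 0.819 -0.527 -0.07 ] F [ 2.78  5.24 -0.4 ] heady 101.07 j6 -110.0 [ 0.5014 -0.032   0.0396] w 0.0137 25.00176250934601
```

Call:
arm_command:
  series:
    - [0, 0, 0, -0.3]
    - [0, 0, 0, -0.3]
    - [0, 0, 0, 0]

```text
t: 10.92
ee_pos: [0.5014, -0.0319, 0.0396]
ee_rot: [[-0.97, -0.242, 0.0], [-0.242, 0.97, 0.0], [-0.001, 0.0, -1.0]]
contact_force: [2.1, 4.2, -0.6]
width: 0.0136
finger_force: 25.9
```

```bash
python3 st.py
```

```text
10.925 tq [ 0.818 -0.533 -0.533] F [ 2.11  4.21 -0.62] heady 103.99 j6 -113.0 [ 0.5014 -0.0319  0.0396] w 0.0136 25.934486389160156
```

The dial is on its end stop: torque is 0.53 N m against 0.04 N m friction, at a heading of about 101.5°. Release it, lift, and go above the green carton.

Call:
arm_command:
  series:
    - [0, 0, 0, 0.4]
    - [0, 0, 0, 0]
    - [0, 0, 0, 0]
    - [0, 0, 0, 0]
    - [0, 0, -1, 0]
    - [0, 0, -1, 0]
    - [0, 0, -1, 1]
    - [0, 0, -1, 1]
    - [0, 0, -1, 1]
    - [0, 0, -1, 1]
    - [0, 0, 0, 1]
    - [0, 0, 0, 1]
  grip: 1

```text
t: 12.42
ee_pos: [0.5012, -0.0321, 0.2199]
ee_rot: [[-0.95, 0.311, 0.001], [0.311, 0.95, -0.0], [-0.001, -0.0, -1.0]]
contact_force: [0.3, 0.5, -0.4]
width: 0.0929
finger_force: 0.0
```

```bash
python3 st.py
```

```text
12.425 tq [-0.075 -0.036  0.018] F [ 0.3   0.46 -0.42] heady 71.89 j6 -80.9 [ 0.5012 -0.0321  0.2199] w 0.0929 0.0
```

Call:
arm_command:
  series:
    - [0, 0, 0, 1]
    - [0.6, 0.9, 0, 0]
    - [0.6, 0.9, 0, 0]
    - [0.6, 0.9, 0, 0]
    - [0.6, 0.9, 0, 0]
    - [0.6, 0.9, 0, 0]
    - [0.6, 0.9, 0, 0]
    - [0.5, 0.9, 0, 0]
    - [0.5, 0.9, 0, 0]
    - [0, 0, 0, 0]

```text
t: 13.68
ee_pos: [0.458, 0.2219, 0.2194]
ee_rot: [[-0.922, 0.388, -0.0], [0.388, 0.922, -0.0], [0.0, -0.0, -1.0]]
contact_force: [-0.4, -0.9, 0.5]
width: 0.0928
finger_force: 0.0
```

```bash
python3 st.py
python3 - <<'E'
from h import *
f=snap('wrist','w3');c=f['img'][20:240,190:480,::-1]
cv2.imwrite('pics/c5.png',cv2.convertScaleAbs(cv2.resize(c,None,fx=2.7,fy=2.7,interpolation=cv2.INTER_CUBIC),alpha=1.6))
E
```

```text
13.675 tq [ 0.004 -0.025  0.062] F [-0.38 -0.92  0.49] heady 67.18 j6 -46.6 [0.458  0.2219 0.2194] w 0.0928 0.0
```

View pics/c5.png

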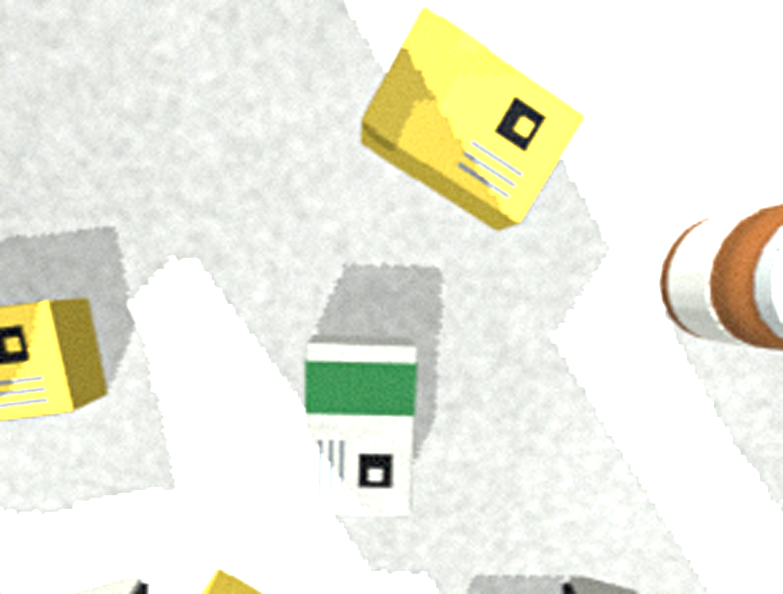

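The green carton fills the close view: top corners near (308,344), (417,346) and (411,516), and its code at (376,471). Both side gaps are free.

Run:
```python
from h import *
f=load('w3');P=lambda x,y,z:pt(f,190+x/2.7-.3,20+y/2.7-.3,z)[:2]
# segment green band for orientation/centre across width
a,b,c=P(308,345,.055),P(417,346,.055),P(411,516,.055)
print(np.linalg.norm(a-b),np.linalg.norm(b-c),'ctr',(a+c)/2)
for p,q in((a,b),(c,b)): print(np.degrees(np.arctan2(*(q-p)[::-1])))
im=f['img'].astype(int);m=((im[:,:,1]-im[:,:,0]>25)&(im[:,:,1]-im[:,:,2]>15)).astype(np.uint8)
m[:20]=0;m[240:]=0;n,l,s,ce=cv2.connectedComponentsWithStats(m);i=1+np.argmax(s[1:,4])
v,u=np.nonzero(l==i);w=np.array([pt(f,x,y,.055)[:2] for x,y in zip(u,v)],np.float32)
r=cv2.minAreaRect(w*1000);print('band',r,s[i])
R=np.array([[-.922,.388],[.388,.922]]);print('band ctr in tool',R.T@(np.array(r[0])/1000-[.458,.2219]),'ctr in tool',R.T@((a+c)/2-[.458,.2219]))
```

```text
0.04887354039727787 0.07960695636547056 ctr [0.45430536 0.2261904 ]
66.63202193502383
156.28758476225326
band ((435.18426513671875, 233.69937133789062), (49.520118713378906, 23.320505142211914), 67.1504135131836) [303 154  41  20 807]
band ctr in tool [0.02561426 0.00202652] ctr in tool [0.00507113 0.00252222]
```

Call:
arm_command:
  series:
    - [0.17, 0.08, 1, 0]
    - [0, 0, 1, 0]
    - [0, 0, 1, 0]
    - [0, 0, 1, 0]
    - [0, 0, 1, 0]
    - [0, 0, 1, 0]
    - [0, 0, 0.7, 0]
    - [0, 0, 0.6, 0]
    - [0, 0, 0, 0]

```text
t: 14.85
ee_pos: [0.4541, 0.2237, -0.0002]
ee_rot: [[-0.921, 0.391, -0.002], [0.391, 0.921, -0.001], [0.002, -0.002, -1.0]]
contact_force: [0.6, -0.0, 0.3]
width: 0.0925
finger_force: 0.0
```

Call:
arm_command:
  series:
    - [0, 0, 0, 0]
    - [0, 0, 0, 0]
    - [0, 0, 0, 0]
    - [0, 0, 0, 0]
    - [0, 0, 0, 0]
    - [0, 0, 0, 0]
    - [0, 0, 0, 0]
  grip: 0
  squeeze: 20

```text
t: 15.72
ee_pos: [0.4547, 0.2249, 0.0007]
ee_rot: [[-0.921, 0.39, 0.0], [0.39, 0.921, 0.0], [-0.0, 0.0, -1.0]]
contact_force: [-0.3, 0.1, 3.1]
width: 0.0501
finger_force: 19.9
```

```bash
python3 st.py
```

```text
15.725 tq [0.012 0.155 0.032] F [-0.25  0.05  3.08] heady 67.05 j6 -46.0 [0.4547 0.2249 0.0007] w 0.0501 19.902376234531403
```

Gripped at 50.1 mm with the measured 20 N. Lift, turn 34° anticlockwise and carry it over the reader.

Call:
arm_command:
  series:
    - [0, 0, -0.5, 0]
    - [0, 0, -1, 0]
    - [0, 0, -1, -1]
    - [0, 0, -1, -1]
    - [0, 0, -1, -1]
    - [0, 0, -0.5, -1]
    - [0, 0, 0, -1]
    - [0, 0, 0, -1]
    - [0, 0, 0, -0.85]
    - [0, 0, 0, 0]
  squeeze: 30

```text
t: 16.98
ee_pos: [0.4545, 0.2248, 0.1511]
ee_rot: [[-0.981, -0.195, 0.0], [-0.195, 0.981, 0.0], [-0.0, 0.0, -1.0]]
contact_force: [-0.2, -0.1, -2.1]
width: 0.0499
finger_force: 29.9
```

Call:
arm_command:
  series:
    - [-0.2, -0.9, 0, 0]
    - [-0.2, -0.9, 0, 0]
    - [-0.2, -0.9, 0, 0]
    - [-0.2, -0.9, 0, 0]
    - [-0.2, -0.9, 0, 0]
    - [-0.2, -0.9, 0, 0]
    - [-0.2, -0.9, 0, 0]
    - [-0.2, -0.9, 0, 0]
    - [-0.3, -0.9, 0, 0]
    - [-0.3, -0.9, 0, 0]
    - [-0.3, -0.9, 0, 0]
    - [-0.3, -0.9, 0, 0]

```text
t: 18.48
ee_pos: [0.6007, -0.0772, 0.1509]
ee_rot: [[-0.981, -0.194, -0.0], [-0.194, 0.981, 0.0], [0.0, 0.0, -1.0]]
contact_force: [0.7, 0.4, -2.3]
width: 0.0498
finger_force: 29.9
```

Call:
arm_command:
  series:
    - [-0.15, -0.9, 0, 0]
    - [-0.12, -0.88, 0, 0]
    - [0, 0, 0, 0]
    - [0, 0, 0, 0]

```text
t: 18.98
ee_pos: [0.6185, -0.1266, 0.1506]
ee_rot: [[-0.981, -0.195, -0.0], [-0.195, 0.981, 0.0], [0.0, 0.0, -1.0]]
contact_force: [-0.0, 0.7, -1.0]
width: 0.0496
finger_force: 29.9
```

```bash
python3 st.py
python3 - <<'E'
from h import *
f=snap('wrist','w4');snap('top','top4');snap('scene','s4')
a=cv2.resize(f['img'][:,:,::-1],(640,400));cv2.imwrite('pics/v8.png',cv2.convertScaleAbs(a,alpha=1.5))
E
```

```text
18.975 tq [0.097 0.056 0.002] F [-0.05  0.75 -1.01] heady 101.25 j6 -117.0 [ 0.6185 -0.1266  0.1506] w 0.0496 29.88325148820877
```

View pics/v8.png

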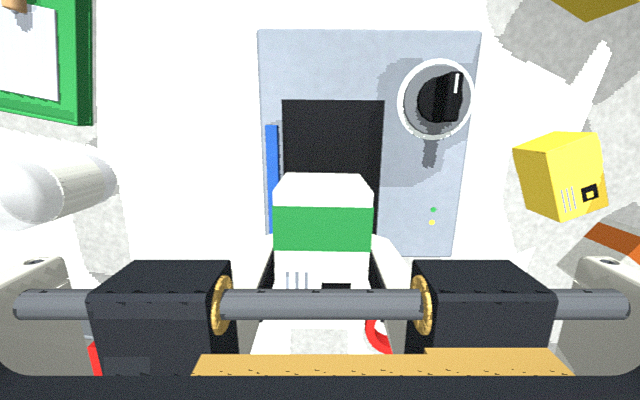

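The carton hangs level in the jaws with its band and code up. The dial pointer at (457,80) is parallel to the reader's edges, and the long stop's near end is at (266–280,125). I'll compute the fit from these.

Run:
```python
from h import *
f=load('w4');P=lambda x,y,z:pt(f,x,y,z)[:2]
h=lambda p,q:np.degrees(np.arctan2(*(q-p)[::-1]))
print('left edge',h(P(258,30,.03),P(263,124,.03)),'right edge',h(P(480,31,.03),P(455,254,.03)),'near edge',h(P(258,30,.03),P(480,31,.03)),np.linalg.norm(P(258,30,.03)-P(480,31,.03)))
print('pointer',h(P(458.5,73,.074),P(455.5,93,.074)))
w=[P(258,30,.03),P(480,31,.03),P(455,254,.03)]
th,t,r=fit2([(-.12,-.11),(-.12,.11),(.12,.11)],w);R=np.array([[np.cos(th),-np.sin(th)],[np.sin(th),np.cos(th)]])
print(np.degrees(th),t,r,'corner',R@[.1,-.09]+t)
e=P(280,125,.044);print('stop end',e,'corner from it',e+R@[.13,0])
c=R@[.1,-.09]+t; T=np.array([.6185,-.1266]);print('carton ctr in corner frame',R.T@(T-c), R.T@(T-(e+R@[.13,0])))
g=load('top0');print('gel',pt(g,445,162,.16)[:2])
```

```text
left edge 11.363992488627057 right edge 12.23957976145374 near edge 100.98705362194448 0.2137650588790141
pointer 9.02203495210075
11.631605967704159 [ 0.56898053 -0.08881637] [0.00337133 0.00408886 0.00336798] corner [ 0.68507259 -0.15680632]
stop end [ 0.55609725 -0.18081753] corner from it [ 0.68342759 -0.15460716]
carton ctr in corner frame [-0.05911532  0.04300826] [-0.0579475  0.0405226]
gel [ 0.66173684 -0.39074505]
```

Call:
arm_command:
  series:
    - [0, 0, 1, 0.0]
    - [0, 0, 1, 0]
    - [0, 0, 1, 0]
    - [0, 0, 0.7, 0]
    - [0, 0, 0.1, 0]
    - [0, 0, 0, 0]
    - [0, 0, 0, 0]
  squeeze: 35

```text
t: 20.0
ee_pos: [0.6195, -0.1272, 0.0377]
ee_rot: [[-0.981, -0.196, 0.002], [-0.196, 0.981, -0.0], [-0.002, -0.001, -1.0]]
contact_force: [-0.1, -0.2, -1.7]
width: 0.0501
finger_force: 34.9
```

Call:
arm_command:
  series:
    - [0, 0, 0.05, 0]
    - [0, 0, 0.04, 0]
    - [0, 0, 0, 0]
    - [0, 0, 0, 0]

```text
t: 20.5
ee_pos: [0.6189, -0.1272, 0.0339]
ee_rot: [[-0.981, -0.196, 0.0], [-0.196, 0.981, -0.0], [-0.0, -0.0, -1.0]]
contact_force: [-0.2, 0.1, -1.8]
width: 0.0496
finger_force: 34.9
```

```bash
python3 st.py
```

```text
20.5 tq [ 0.069 -0.003  0.026] F [-0.24  0.06 -1.75] heady 101.3 j6 -117.1 [ 0.6189 -0.1272  0.0339] w 0.0496 34.87165153026581
```

Call:
arm_command:
  series:
    - [0, -0.2, 0.04, 0]
    - [0, -0.2, 0, 0]
    - [-0.2, 0, 0, 0]
    - [-0.2, 0, 0, 0]
    - [0, 0, 0, 0]

```text
t: 21.12
ee_pos: [0.6335, -0.1363, 0.0326]
ee_rot: [[-0.981, -0.196, 0.0], [-0.196, 0.981, -0.0], [-0.0, -0.0, -1.0]]
contact_force: [-0.1, -0.9, -1.4]
width: 0.0499
finger_force: 34.9
```

Call:
arm_command:
  series:
    - [0, -0.05, 0, 0]
    - [0, -0.05, 0, 0]
    - [0, -0.05, 0, 0]
    - [0, 0, 0, 0]

```text
t: 21.62
ee_pos: [0.6339, -0.1412, 0.0326]
ee_rot: [[-0.981, -0.196, 0.0], [-0.196, 0.981, -0.0], [-0.0, -0.0, -1.0]]
contact_force: [-0.0, 0.4, -2.5]
width: 0.0499
finger_force: 34.9
```

```bash
cat >> st.py <<'E'
Rt=s['ee_rot'];print('F tool',(Rt.T@s['contact_force']).round(2))
E
python3 st.py
```

```text
21.625 tq [0.077 0.014 0.013] F [-0.03  0.4  -2.47] heady 101.29 j6 -118.0 [ 0.6339 -0.1412  0.0326] w 0.0499 34.87171411514282
F tool [-0.05  0.4   2.47]
```

Call:
arm_command:
  series:
    - [-0.04, -0.04, 0, 0]
    - [-0.04, -0.04, 0, 0]
    - [0, 0, 0, 0]

```text
t: 22.0
ee_pos: [0.6368, -0.1429, 0.0326]
ee_rot: [[-0.981, -0.196, 0.0], [-0.196, 0.981, -0.0], [-0.0, -0.0, -1.0]]
contact_force: [0.7, -0.6, -1.0]
width: 0.0498
finger_force: 34.9
```

```bash
python3 st.py
```

```text
22.0 tq [ 0.047 -0.007  0.036] F [ 0.69 -0.6  -0.99] heady 101.3 j6 -118.0 [ 0.6368 -0.1429  0.0326] w 0.0498 34.871748089790344
F tool [-0.56 -0.72  0.99]
```

Call:
arm_command:
  series:
    - [-0.04, -0.04, 0, 0]
    - [-0.04, -0.04, 0, 0]
    - [0, 0, 0, 0]

```text
t: 22.38
ee_pos: [0.638, -0.1431, 0.032]
ee_rot: [[-0.981, -0.196, -0.004], [-0.196, 0.981, 0.003], [0.003, 0.003, -1.0]]
contact_force: [-5.2, 8.4, 0.8]
width: 0.0494
finger_force: 34.8
```

```bash
python3 st.py
```

```text
22.375 tq [1.676 1.125 0.268] F [-5.24  8.39  0.82] heady 101.33 j6 -118.1 [ 0.638  -0.1431  0.032 ] w 0.0494 34.81343686580658
F tool [ 3.49  9.26 -0.77]
```

Call:
arm_command:
  series:
    - [0.02, 0.02, 0.04, 0]
    - [0, 0, 0.04, 0]
    - [0, 0, 0, 0]
    - [0, 0, 0, 0]

```text
t: 22.88
ee_pos: [0.6383, -0.143, 0.0307]
ee_rot: [[-0.981, -0.196, -0.002], [-0.196, 0.981, 0.002], [0.001, 0.002, -1.0]]
contact_force: [-5.7, 7.1, 6.7]
width: 0.0496
finger_force: 34.8
```

```bash
python3 st.py
```

```text
22.875 tq [1.473 0.901 0.213] F [-5.73  7.1   6.73] heady 101.33 j6 -118.1 [ 0.6383 -0.143   0.0307] w 0.0496 34.81742441654205
F tool [ 4.23  8.1  -6.71]
```

Call:
arm_command:
  series:
    - [-0.04, -0.03, 0, 0]
    - [-0.03, 0, 0, 0]
    - [0, 0, 0, 0]
    - [0, 0, 0, 0]

```text
t: 23.38
ee_pos: [0.6387, -0.1429, 0.0309]
ee_rot: [[-0.98, -0.196, -0.006], [-0.196, 0.981, 0.003], [0.005, 0.004, -1.0]]
contact_force: [-16.7, 10.4, 16.4]
width: 0.0499
finger_force: 34.8
```

```bash
python3 st.py
```

```text
23.375 tq [1.968 2.773 0.182] F [-16.68  10.42  16.44] heady 101.33 j6 -118.1 [ 0.6387 -0.1429  0.0309] w 0.0499 34.82973128557205
F tool [ 14.39  13.56 -16.31]
```

The x force could be only friction, so I'll ease the down and side force and test the short-stop contact on its own.

Call:
arm_command:
  series:
    - [0.06, 0.1, 0, 0]
    - [0, 0.05, -0.06, 0]
    - [0, 0, -0.05, 0]
    - [0, 0, 0, 0]

```text
t: 23.88
ee_pos: [0.6386, -0.1408, 0.0336]
ee_rot: [[-0.981, -0.196, 0.0], [-0.196, 0.981, -0.0], [-0.0, -0.0, -1.0]]
contact_force: [-0.0, -0.3, -1.5]
width: 0.0499
finger_force: 34.9
```

```bash
python3 st.py
```

```text
23.875 tq [0.035 0.045 0.002] F [-0.02 -0.34 -1.46] heady 101.3 j6 -117.8 [ 0.6386 -0.1408  0.0336] w 0.0499 34.87168908119202
F tool [ 0.08 -0.33  1.46]
```

Call:
arm_command:
  series:
    - [-0.05, 0, 0, 0]
    - [-0.05, 0, 0, 0]
    - [0, 0, 0, 0]

```text
t: 24.25
ee_pos: [0.6412, -0.1402, 0.0334]
ee_rot: [[-0.981, -0.196, -0.001], [-0.196, 0.981, -0.0], [0.001, 0.0, -1.0]]
contact_force: [-0.9, -1.2, -0.8]
width: 0.0499
finger_force: 34.9
```

```bash
python3 st.py
```

```text
24.25 tq [-0.054  0.23   0.065] F [-0.87 -1.18 -0.84] heady 101.3 j6 -117.7 [ 0.6412 -0.1402  0.0334] w 0.0499 34.866912961006165
F tool [ 1.08 -0.98  0.84]
```

Right: it slid 2.6 mm further. Continue to the real short stop.

Call:
arm_command:
  series:
    - [-0.05, 0, 0, 0]
    - [-0.05, 0, 0, 0]
    - [0, 0, 0, 0]

```text
t: 24.62
ee_pos: [0.6416, -0.14, 0.033]
ee_rot: [[-0.98, -0.197, -0.007], [-0.197, 0.981, -0.0], [0.006, 0.001, -1.0]]
contact_force: [-13.5, -5.1, 4.8]
width: 0.05
finger_force: 34.8
```

```bash
python3 st.py
```

```text
24.625 tq [-0.635  2.658  0.226] F [-13.45  -5.06   4.79] heady 101.33 j6 -117.6 [ 0.6416 -0.14    0.033 ] w 0.05 34.813862442970276
F tool [14.22 -2.31 -4.7 ]
```

Call:
arm_command:
  series:
    - [0.04, -0.05, 0, 0]
    - [0, -0.05, 0, 0]
    - [0, -0.04, 0, 0]
    - [0, 0, 0, 0]

```text
t: 25.12
ee_pos: [0.6418, -0.1423, 0.0326]
ee_rot: [[-0.98, -0.197, -0.005], [-0.197, 0.98, 0.003], [0.005, 0.004, -1.0]]
contact_force: [-7.6, 6.1, 1.1]
width: 0.0496
finger_force: 34.8
```

```bash
python3 st.py
```

```text
25.125 tq [1.199 1.557 0.328] F [-7.6   6.15  1.07] heady 101.34 j6 -118.0 [ 0.6418 -0.1423  0.0326] w 0.0496 34.78004693984985
F tool [ 6.25  7.52 -1.02]
```

Call:
arm_command:
  series:
    - [0, 0, 0.05, -0.06]
    - [0, 0, 0.03, 0]
    - [0, 0, 0, 0]
    - [0, 0, 0, 0]

```text
t: 25.62
ee_pos: [0.6419, -0.1425, 0.0309]
ee_rot: [[-0.979, -0.202, -0.005], [-0.202, 0.979, 0.002], [0.005, 0.003, -1.0]]
contact_force: [-11.3, 5.8, 7.3]
width: 0.05
finger_force: 34.8
```

```bash
python3 st.py
```

```text
25.625 tq [1.296 1.997 0.369] F [-11.34   5.81   7.34] heady 101.64 j6 -118.3 [ 0.6419 -0.1425  0.0309] w 0.05 34.787925481796265
F tool [ 9.97  8.   -7.27]
```

Yaw moment shows contact at one end only: the carton is slightly clockwise of the stops. Turn it anticlockwise in small steps until it drops.

Call:
arm_command:
  series:
    - [0, 0, -0.03, -0.1]
    - [0, 0, 0, 0]
    - [0, 0, 0, 0]

```text
t: 26.0
ee_pos: [0.6419, -0.1425, 0.0311]
ee_rot: [[-0.978, -0.209, -0.005], [-0.209, 0.978, 0.003], [0.004, 0.004, -1.0]]
contact_force: [-8.1, 5.3, 0.0]
width: 0.0502
finger_force: 35.0
```

```bash
python3 st.py
```

```text
26.0 tq [ 1.133  1.483 -0.282] F [-8.09  5.29  0.  ] heady 102.07 j6 -118.7 [ 0.6419 -0.1425  0.0311] w 0.0502 34.97789919376373
F tool [6.8  6.86 0.05]
```

Call:
arm_command:
  series:
    - [0, 0, 0, -0.1]
    - [0, 0, 0, 0]
    - [0, 0, 0, 0]

```text
t: 26.38
ee_pos: [0.6418, -0.1423, 0.031]
ee_rot: [[-0.976, -0.217, -0.005], [-0.217, 0.976, 0.003], [0.005, 0.004, -1.0]]
contact_force: [-8.4, 5.6, 0.4]
width: 0.0499
finger_force: 35.1
```

```bash
python3 st.py
```

```text
26.375 tq [ 1.243  1.615 -0.57 ] F [-8.4   5.61  0.35] heady 102.53 j6 -119.2 [ 0.6418 -0.1423  0.031 ] w 0.0499 35.10189592838287
F tool [ 6.98  7.3  -0.29]
```

Flush lies between, at about 101.9°. Back 0.6°, then load both stops and press down.

Call:
arm_command:
  series:
    - [0, 0, 0, 0.12]
    - [0, 0, 0, 0]
    - [-0.04, -0.04, 0, 0]
    - [0, 0, 0.04, 0]
    - [0, 0, 0, 0]
    - [0, 0, 0, 0]

```text
t: 27.12
ee_pos: [0.6419, -0.1425, 0.031]
ee_rot: [[-0.978, -0.208, -0.008], [-0.208, 0.978, 0.004], [0.007, 0.006, -1.0]]
contact_force: [-21.3, 11.4, 16.6]
width: 0.0497
finger_force: 34.9
```

```bash
python3 st.py
```

```text
27.125 tq [ 2.088  3.663 -0.215] F [-21.28  11.36  16.58] heady 101.99 j6 -118.7 [ 0.6419 -0.1425  0.031 ] w 0.0497 34.92516875267029
F tool [ 18.58  15.63 -16.35]
```

Call:
arm_command:
  series:
    - [0, 0, 0, 0]
    - [0, 0, 0, 0]
    - [0, 0, 0, 0]
    - [0, 0, 0, 0]

```text
t: 27.62
ee_pos: [0.6419, -0.1425, 0.031]
ee_rot: [[-0.978, -0.208, -0.008], [-0.208, 0.978, 0.004], [0.007, 0.006, -1.0]]
contact_force: [-20.5, 11.1, 17.4]
width: 0.0501
finger_force: 34.9
```

```bash
python3 st.py
python3 - <<'E'
from h import *
w=snap('wrist','w5');s=snap('scene','s5')
a=w['img'][0:300,170:570,::-1];b=s['img'][160:280,240:400,::-1]
o=np.hstack([a,cv2.resize(b,(400,300),interpolation=2)]);cv2.imwrite('pics/v9.png',cv2.convertScaleAbs(o,alpha=1.5))
E
```

```text
27.625 tq [ 2.066  3.667 -0.131] F [-20.48  11.1   17.44] heady 101.99 j6 -118.7 [ 0.6419 -0.1425  0.031 ] w 0.0501 34.92503106594086
F tool [ 17.85  15.21 -17.22]
```

View pics/v9.png

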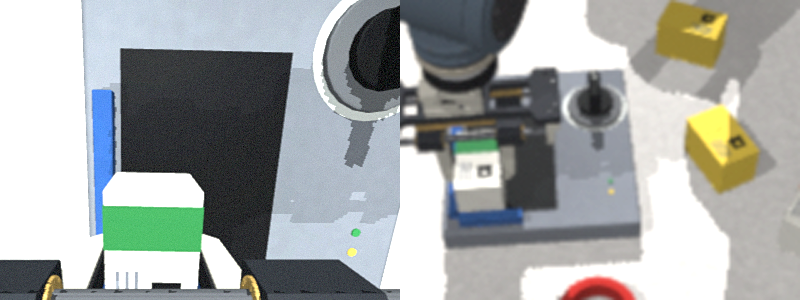

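The carton sits in the stop corner with its code and band up. The dial bar at (595,85) lies along the reader, and the neighbours haven't moved. Forces are steady at about 18 N and 15 N on the stops, 17 N down and 35 N grip, so I'm handing in.

```bash
python3 -c "
from rig import *
print(job_done())"
```

```text
the job is handed in; nothing more can be done
None
```

I handed the job in at about 28 s: the dial was turned to its anticlockwise end stop, then the green carton pressed into the corner of the two stops and still held there (about 18 N and 15 N measured towards the stops, part of which may be friction, 35 N grip, about 0.5° tilt); the hand-in gave no verdict.

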